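# Clamp a perfume flacon for engraving with the click wrench

## Robot

A 6-joint arm with a two-finger parallel gripper is mounted at the origin on the work surface. World frame = base frame: x ahead of the robot, y to its left, z up, the work surface at z = 0. Lengths are in m, angles in degrees, forces in N, time in s.
With the tool pointing down it reaches from about 0.4 to 0.825 m from the base axis. Payload 7 kg.
Tool frame: the origin (TCP) lies on the front face of the gripper's body, between the roots of the fingers; the fingertips stand 66 mm ahead of it and the grasp point (between the pads) lies 47 mm ahead of it; z points along the fingers, y is the line along which they close (so a half turn about z gives the same grasp; the last joint's range is limited). The gripper opens to 88 mm and grips with 3 to 60 N. Pads are 19 mm wide; open, the fingers measure 130 mm over their backs; the gripper's body (78 mm by 193 mm) begins 47 mm behind the grasp point.
Start: joints at [-49.498, 20.546, 0.682, 0, -70.136, -16.507], TCP at [0.274, -0.617, 0.292] pointing down, gripper open.
Joint ranges: [-176.03, 176.03], [-82.01, 121.73], [-58.28, 71.71], [-173.87, 95.51], [-174.79, -0.11], [-173.66, 173.66]. Speed limits (degrees/s): [136.94, 136.94, 172.46, 180, 180, 180].

## Interface

Orientations are given as [roll, pitch, yaw] about the fixed x, y, z axes, in that order (R = Rz(yaw) Ry(pitch) Rx(roll)).
In Python, from plant import ctrl gives the robot as it stands.
- The arm moves only by the tool send_rows, never from a script. Its argument "deltas" is a list of rows, each a list of 2 entries, a list of its own where there are three numbers: the shift along the tool's x, y, z each as a share of 800 mm, from -1 to 1, then the turn about the tool's z as a share of 90 degrees, from -1 to 1. A call has exactly 5 rows; each row is the pose to reach, as a shift and turn from the pose commanded when the call began, along the tool's axes at that moment; what a row does not reach only later rows make up. A row lasts 1/12 s, in which the tool goes at most 41.7 mm and 7.16 degrees, less where a joint would pass 70% of its speed; a pose out of reach is approached as far as the arm can. A call with a number of a shift or a turn outside -1 to 1 is refused whole. A call with a gripper value outside its range is refused whole. "gripper" is the opening, from 0 (shut) to 1 (fully open), set as the call begins (left out, the last holds). The fingers move at their own pace and stop on an object; the grip force is fixed at half the most. Time passes only in rows, so rows that repeat a pose let the fingers close, or fill a call up. It gives the time, the measured TCP pose, the force, the opening and the grip force at its end, in the units of the state.
- ctrl.get_obs(): the state, without advancing time (a new reading comes with each control period).
- ctrl.snapshot(name): name is "side" or "top" or "wrist"; returns a dict with "color" (400x640x3 uint8, red, green, blue), "vertical_fov" (degrees; the focal length in pixels is half the picture's height over the tangent of half this angle, whatever the lens; pixels are square), "cx", "cy" (the principal point, pixels), "k1" (the pictures are not rectified: a ray, as slopes to the right and down, at radius r is drawn at 1 + k1 r^2 times it, then the intrinsics apply), "rvec" (rotation vector, rad) and "tvec" (3), from world to camera coordinates, as OpenCV has them. Camera axes: x right, y down, z forward; pixel columns grow to the right and rows downward; lengths in m; the calibration is good to about 2 mm. A picture is of the moment at which its call begins. There is no depth.
- ctrl.close_job(): hands the job in; it is judged then, once.
Trained networks look in a picture, given as the dict that the camera call returned (one of the last four; its "shot" number tells which), for a name from the list of things; names that differ only in an ending like _2 or _b are one class to them, and where a whole thing is asked for, a point or a joint stands for the part that bears it (a point fixed in the world has none). Each returns a list of dicts, best first, with "conf" (0 to 1); they miss things now and then, are a little off and sometimes report something else, mostly with a low value. They report only what shows in the picture. A call takes as long as a camera call. They do not tell look-alikes from the thing itself.
- ctrl.boxes_of(picture, thing): "xy" ([column, row] as shares, 0 to 1, of the picture: columns of its width, rows of its height, amid what is visible of it).
- ctrl.cut_out(picture, thing): "pixels" (400x640 bool, what is visible of it) and "xy" ([column, row] as shares, 0 to 1, of the picture: columns of its width, rows of its height, amid what is visible of it).
The state is a dict: "clock": time; "joint_pos": joint angles; "qvel": joint speeds; "tau": joint torques, N m; "tool_pos": TCP position; "orientation": TCP orientation; "force": force on the tool from outside, world axes, zero at the start; "moment": the same for the moment, N m; "opening": finger opening in m; "gripper_force": force on a finger pad.
Only numpy, scipy, OpenCV 4.12 (cv2) and the standard library are available. Lean on these libraries where they do the work, as an engineer would, in place of code of your own. Each camera call takes 0.05 s, during which the arm holds its last target. There are 200 camera calls.

## Task

Stand the square glass flacon upright between the two jaws of the engraving vise, then swing the click wrench clockwise by its rubber grip to clamp it: stop at once when the wrench breaks over with its click, because pushing on past the click cracks the glass. Let go of everything, so that the wrench springs straight again and the flacon stays clamped, and leave the other things on the counter where they are.

Things in the scene. Friction and masses are not known exactly. Their poses are not given: they have to be found in the camera images.
- flacon_center (a point): Square upright glass flacon: body 40 x 40 mm, 58 mm high, with a brass neck and a round brass cap 26 mm across; 84 mm high in all, about 0.2 kg. The point lies on its centre line 42 mm above its underside (a good grasp height); x and y axes are square to its sides, z up. Starts standing on the counter, left of the vise.
- nest (a point): Where the flacon is to stand: the flat top of the vise's steel bed, 20 mm above the counter. Point on that floor, at the middle of the jaws' width. x runs along the jaw faces (jaws 36 mm wide, 35 mm high, narrower than the flacon); y points across the opening from the moving jaw (nearer the wrench) to the rear jaw; z up. The opening is 47 to 68 mm wide at the start.
- jaw: The moving jaw, a black block. Its origin lies at the centre of the lower edge of its clamping face; the face looks to its +y and moves that way, 22 mm for each radian that the wrench is swung clockwise (seen from above). It slides the flacon over the nest against the rear jaw, pushes both back to the stop and then squeezes.
- rear_jaw: The rear jaw, a black block with a cover behind it. Its origin lies at the centre of the lower edge of its clamping face, which looks to its -y. It floats: under a light push (3 N) it gives way 0 to 8 mm, different each time, until it backs up against a stop hidden under its cover; only then does the squeeze begin.
- spindle (a point): The vertical turning axis of the wrench, at the wrench's height (78 mm above the counter), 92 mm from the nest point in its -y direction. Same axes as the nest; it does not turn. Clockwise (from above) closes the jaw, the other way opens it; it stays where it is left.
- wrench_grip (a point): Middle of the rubber grip of the click wrench, 147 mm from the spindle; x axis points outwards along the handle. The wrench lies level, 78 mm above the counter, captive on the spindle, and starts pointing away from the jaws. The grip is 20 mm thick, 85 mm long (105 to 190 mm from the spindle), free all round; inside of it is a 15 mm steel tube.
- wrench (a joint): How far the handle has folded clockwise at its pivot (25 mm from the spindle), rad: 0 straight, above 0.03 once clicked, 0.17 at its stop; keep below 0.13. Sideways force at the grip: 3 to 4 N while the jaw runs in (0.6 to 1.3 rad of swing), rising to 8 to 10 N as the glass is squeezed; at the click it falls quickly to half (0.1 rad). A spring straightens it when let go.
- gift_box: Bystander: open square gift box with a brass ornament, 105 mm wide, 55 mm high. Origin under its centre.
- phone: Bystander: black phone lying flat, 150 x 74 x 9 mm. Origin under its centre.
- notes: Bystander: yellow pad of sticky notes, 76 x 76 x 12 mm. Origin under its centre.
- dropper: Bystander: clear round bottle with a white pointed nozzle, 48 mm across, 148 mm high. Origin under its centre.
Things that resemble listed ones, but are neither listed nor needed, are in the scene too. Several things look just like the part that bears flacon_center: the one meant starts farthest to the robot's right.

How it is judged:
By the outcome, as a careful person would: the job done as asked, in the order asked, and still so for the second after the job is handed in, with the robot touching nothing.
It also fails if it takes over 67 s, if anything falls off the work surface, if the arm or the gripper's body presses on something with over 40 N, if the wrist force passes 120 N, or if a joint passes its speed limit or range.

## Working session

There is one attempt and no reset: what is moved stays moved. The work goes in short steps, Python scripts to look and compute and a tool call to move; the robot and the scene stay as the last step left them, time stands still between calls to the robot, and variables do not carry over. Pictures are saved under pics/ and viewed, at most 10 in all, crops included, and the job is handed in when it is done.

Besides the shell and the picture viewer there is one more tool, called after "Request:" as name(argument=value, ...) on one line, values as JSON. send_rows: Moves the arm, as the interface text tells. Shift numbers are shares of 800 mm and turn numbers shares of 90 degrees, none past 1 either way. Its arguments: {"type":"object","properties":{"deltas":{"type":"array","items":{"type":"array"}},"gripper":{"type":"number"}},"required":["deltas"]}

```bash
ls; mkdir -p pics
cat > h.py <<'E'
import numpy as np, cv2
from plant import ctrl
def K(p):
    f=200/np.tan(np.radians(p["vertical_fov"])/2); return np.array([[f,0,p["cx"]],[0,f,p["cy"]],[0,0,1]])
D=lambda p: np.array([p["k1"],0,0,0,0.])
def at(p,uv,z):
    "pixel -> world at height z"
    x,y=cv2.undistortPoints(np.array([[uv]],float),K(p),D(p))[0,0]
    R,_=cv2.Rodrigues(np.array(p["rvec"],float)); t=np.array(p["tvec"],float).ravel()
    c=-R.T@t; d=R.T@[x,y,1]; return c+d*(z-c[2])/d[2]
def proj(p,P):
    return cv2.projectPoints(np.atleast_2d(np.array(P,float)),np.array(p["rvec"],float),np.array(p["tvec"],float),K(p),D(p))[0][:,0]
def save(p,n,img=None): cv2.imwrite(f"pics/{n}.png",cv2.cvtColor(p["color"] if img is None else img,cv2.COLOR_RGB2BGR))
def px(b): return np.array(b["xy"])*[640,400]
E
python3 - <<'E'
from h import *
for n in("top","side"):
    p=ctrl.snapshot(n); save(p,n)
    R,_=cv2.Rodrigues(np.array(p["rvec"],float)); print(n,"cam",(-R.T@np.array(p["tvec"]).ravel()).round(3),p["vertical_fov"])
    for t,z in(("flacon_center",.042),("jaw",.04),("rear_jaw",.04),("wrench_grip",.078),("gift_box",.03),("phone",.005),("notes",.006),("dropper",.07)):
        for b in ctrl.boxes_of(p,t): print(t,round(b["conf"],2),px(b).round(),at(p,px(b),z).round(3))
print(ctrl.get_obs())
E
```

```text
pics
top cam [ 0.429 -0.041  1.567] 45.61507388652315
flacon_center 0.69 [190. 240.] [0.45  0.367 0.042]
flacon_center 0.64 [218. 217.] [0.525 0.279 0.042]
flacon_center 0.6 [187. 209.] [0.55  0.383 0.042]
flacon_center 0.48 [196. 177.] [0.656 0.357 0.042]
rear_jaw 0.67 [273. 207.] [0.56  0.104 0.04 ]
gift_box 0.76 [429. 252.] [ 0.422 -0.401  0.03 ]
gift_box 0.33 [218. 217.] [0.526 0.282 0.03 ]
phone 0.77 [415. 164.] [ 0.711 -0.365  0.005]
notes 0.89 [270. 143.] [0.778 0.123 0.006]
dropper 0.77 [214. 157.] [0.716 0.294 0.07 ]
side cam [0.121 0.905 1.101] 42.23795601882344
flacon_center 0.86 [226. 305.] [0.659 0.375 0.042]
flacon_center 0.8 [290. 303.] [0.528 0.293 0.042]
flacon_center 0.77 [261. 324.] [0.555 0.378 0.042]
flacon_center 0.64 [340. 182.] [ 0.628 -0.159  0.042]
flacon_center 0.57 [303. 341.] [0.447 0.369 0.042]
rear_jaw 0.86 [320. 246.] [0.555 0.094 0.04 ]
wrench_grip 0.68 [339. 176.] [ 0.623 -0.143  0.078]
gift_box 0.78 [428. 162.] [ 0.428 -0.4    0.03 ]
phone 0.77 [349. 147.] [ 0.7   -0.368  0.005]
phone 0.43 [223. 266.] [0.758 0.26  0.005]
notes 0.82 [246. 229.] [0.784 0.118 0.006]
dropper 0.62 [225. 269.] [0.711 0.305 0.07 ]
{'clock': 0.9, 'joint_pos': array([-4.95001859e+01,  2.05447519e+01,  6.79888543e-01, -6.64514953e-04,
       -7.01373318e+01, -1.65073443e+01]), 'qvel': array([ 0.01157238,  0.02856486,  0.02010811,  0.02150725, -0.01784654,
       -0.0671469 ]), 'tau': array([ 1.12623638e-03, -5.82356393e+01,  2.93301773e+01,  7.00246409e+00,
        1.25635255e-02, -8.38231176e-05]), 'tool_pos': array([ 0.27442968, -0.61664156,  0.29216156]), 'orientation': array([ 1.79997718e+02, -2.45055919e-05, -1.56007756e+02]), 'force': array([-0.36223762,  0.52187101, -0.12711761]), 'moment': array([ 0.03778513, -0.02521169, -0.02834496]), 'gripper_force': 0.0, 'opening': 0.08758333325233833}
```

Run:
```python
import cv2
a=cv2.imread("pics/top.png")[120:280,150:470]; cv2.imwrite("pics/topc.png",cv2.resize(a,None,fx=2.5,fy=2.5,interpolation=cv2.INTER_CUBIC))
a=cv2.imread("pics/side.png")[120:360,180:500]; cv2.imwrite("pics/sidec.png",cv2.resize(a,None,fx=2.5,fy=2.5,interpolation=cv2.INTER_CUBIC))
```

```text
(no output)
```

View pics/topc.png

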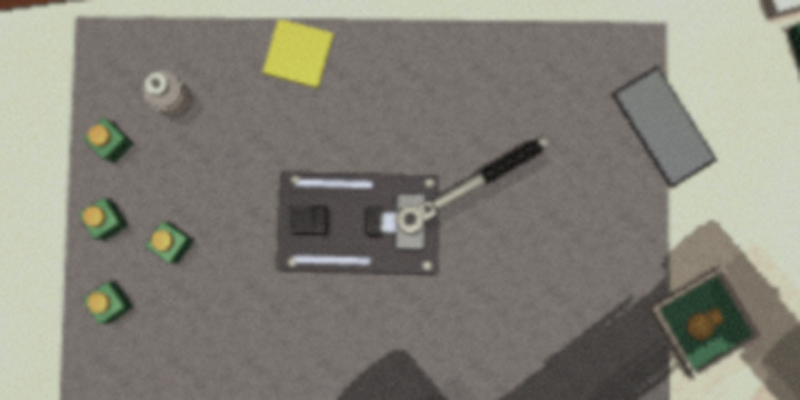

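View pics/sidec.png

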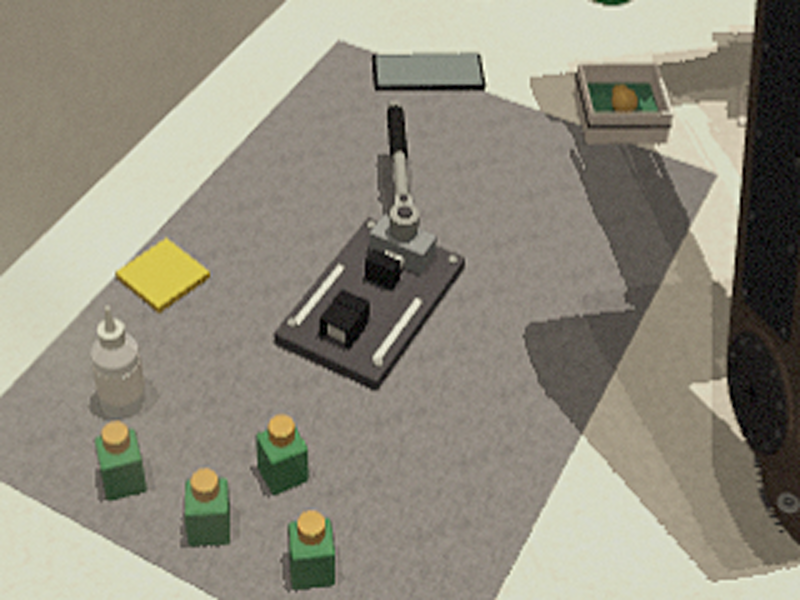

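The top view (x up, y left) shows four flacons. The one meant is the rightmost, at full-frame pixel (218,217), or about (0.525, 0.28). The vise is central, with the spindle at about (314,207), the rear jaw at (273,207), and the wrench pointing right and slightly up. The side view agrees.

I'll move above the vise for a close wrist look.

Request:
send_rows(deltas=[[[-0.033,0.034,0],0],[[-0.067,0.068,0],0],[[-0.1,0.102,0],0],[[-0.134,0.137,0],0],[[-0.167,0.171,0],0]], gripper=1)

```text
clock: 1.32
tool_pos: [0.3411, -0.4358, 0.2922]
orientation: [-180.0, 0.0, -156.0]
force: [1.3, -0.0, 0.7]
opening: 0.088
gripper_force: 0.0
```

Request:
send_rows(deltas=[[[-0.033,0.034,0],0],[[-0.067,0.068,0],0],[[-0.1,0.102,0],0],[[-0.134,0.137,0],0],[[-0.167,0.171,0],0]])

```text
clock: 1.73
tool_pos: [0.4075, -0.2563, 0.2925]
orientation: [-180.0, 0.0, -156.0]
force: [0.9, 1.5, -0.1]
opening: 0.0875
gripper_force: 0.0
```

Request:
send_rows(deltas=[[[-0.033,0.034,0],0],[[-0.067,0.068,0],0],[[-0.1,0.102,0],0],[[-0.134,0.137,0],0],[[-0.167,0.171,0],0]])

```text
clock: 2.15
tool_pos: [0.474, -0.0768, 0.2927]
orientation: [-180.0, 0.1, -156.0]
force: [0.0, -1.1, 0.8]
opening: 0.0876
gripper_force: 0.0
```

Request:
send_rows(deltas=[[[-0.033,0.034,0],-0.075],[[-0.067,0.068,0],-0.15],[[-0.1,0.102,0],-0.225],[[-0.134,0.137,0],-0.3],[[-0.167,0.171,0],-0.37]])

```text
clock: 2.57
tool_pos: [0.5405, 0.1027, 0.2925]
orientation: [-180.0, 0.0, -122.3]
force: [0.6, -0.3, -0.5]
opening: 0.0879
gripper_force: 0.0
```

Request:
send_rows(deltas=[[[0,0,0],-0.075],[[0,0,0],-0.15],[[0,0,0],-0.225],[[0,0,0],-0.3],[[0,0,0],-0.363]])

```text
clock: 2.98
tool_pos: [0.5402, 0.1008, 0.2922]
orientation: [-180.0, -0.0, -89.7]
force: [0.5, 0.4, 0.1]
opening: 0.0875
gripper_force: 0.0
```

Run:
```python
from h import *
o=ctrl.get_obs(); print(o["clock"],o["tool_pos"],o["orientation"],o["joint_pos"].round(1))
p=ctrl.snapshot("wrist"); save(p,"w1")
R,_=cv2.Rodrigues(np.array(p["rvec"],float)); print("cam",(-R.T@np.array(p["tvec"]).ravel()).round(3),p["vertical_fov"],R[2].round(2))
for t,z in(("flacon_center",.042),("jaw",.04),("rear_jaw",.04),("wrench_grip",.078)):
    for b in ctrl.boxes_of(p,t): print(t,round(b["conf"],2),px(b).round(),at(p,px(b),z).round(3))
```

```text
2.9833 [0.54017002 0.10077569 0.29219002] [-1.79996443e+02 -4.21975251e-04 -8.96654385e+01] [ 31.    8.7 -15.3   0.  -66.  -30.7]
cam [0.54  0.019 0.385] 70.2238435020128 [-0.    0.3  -0.95]
flacon_center 0.9 [334. 308.] [0.524 0.295 0.042]
flacon_center 0.7 [249. 330.] [0.648 0.334 0.042]
flacon_center 0.5 [379. 322.] [0.457 0.318 0.042]
flacon_center 0.43 [314. 320.] [0.552 0.315 0.042]
flacon_center 0.25 [145. 186.] [0.761 0.113 0.042]
jaw 0.97 [308. 103.] [0.557 0.014 0.04 ]
rear_jaw 0.71 [307. 176.] [0.559 0.1   0.04 ]
wrench_grip 0.72 [309. 105.] [0.554 0.016 0.078]
wrench_grip 0.61 [280.  12.] [ 0.581 -0.066  0.078]
```

View pics/w1.png

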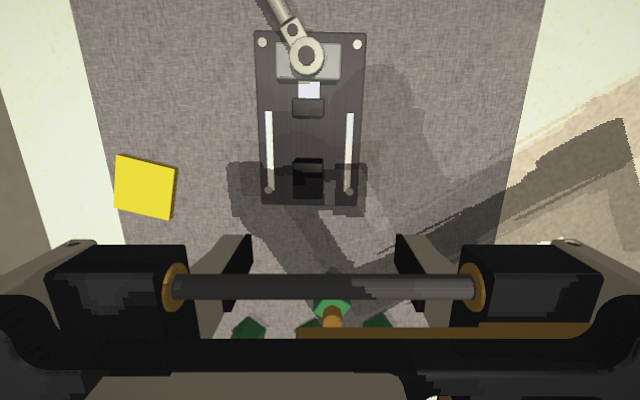

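The wrist view shows the spindle ring at (306,56), the jaw at (308,105), the rear jaw at (307,178), the notes at left, and the rightmost flacon at (334,308) behind the finger bar. Next I'll work out the vise axes while moving over the flacon.

Run:
```python
from h import *
p=ctrl.snapshot("wrist")
for n,uv,z in(("ring",(306,56),.085),("c1",(254,31),.02),("c2",(366,34),.02),("c3",(364,206),.02),("c4",(260,200),.02),("r1a",(268,112),.024),("r1b",(269,192),.024),("r2a",(350,112),.024),("r2b",(347,190),.024)):
    print(n,at(p,uv,z).round(4))
for t in("jaw","rear_jaw"):
    m=ctrl.cut_out(p,t)[0]["pixels"].astype(np.uint8); ys,xs=np.nonzero(m); print(t,xs.min(),xs.max(),ys.min(),ys.max())
    for r in (ys.min()+2,(ys.min()+ys.max())//2,ys.max()-2):
        c=xs[ys==r]; print(r,c.min(),c.max(),at(p,(c.min(),r),.055).round(4),at(p,(c.max()+1,r),.055).round(4))
    x0,x1,y0,y1=xs.min()-25,xs.max()+25,ys.min()-25,ys.max()+20
    save(p,t,cv2.resize(p["color"][y0:y1,x0:x1],None,fx=5,fy=5,interpolation=cv2.INTER_NEAREST)); print("crop",x0,y0)
a=p["color"][80:215,250:375]; save(p,"vise",cv2.resize(a,None,fx=4.4,fy=4.4,interpolation=cv2.INTER_CUBIC))
```

```text
ring [ 0.5556 -0.0283  0.085 ]
c1 [ 0.6174 -0.0642  0.02  ]
c2 [ 0.4905 -0.0606  0.02  ]
c3 [0.4846 0.1463 0.02  ]
c4 [0.6252 0.1372 0.02  ]
r1a [0.6065 0.0235 0.024 ]
r1b [0.6116 0.1248 0.024 ]
r2a [0.5069 0.024  0.024 ]
r2b [0.5085 0.1225 0.024 ]
jaw 291 323 81 116
83 298 318 [ 0.5664 -0.0067  0.055 ] [ 0.5438 -0.0066  0.055 ]
98 293 321 [0.5724 0.0085 0.055 ] [0.5407 0.0087 0.055 ]
114 292 323 [0.5741 0.0253 0.055 ] [0.5385 0.0255 0.055 ]
crop 266 56
rear_jaw 292 323 157 199
159 295 322 [0.5725 0.0756 0.055 ] [0.5399 0.0758 0.055 ]
178 292 322 [0.5769 0.0984 0.055 ] [0.54   0.0985 0.055 ]
197 294 323 [0.5754 0.1221 0.055 ] [0.5389 0.1222 0.055 ]
crop 267 132
```

View pics/vise.png

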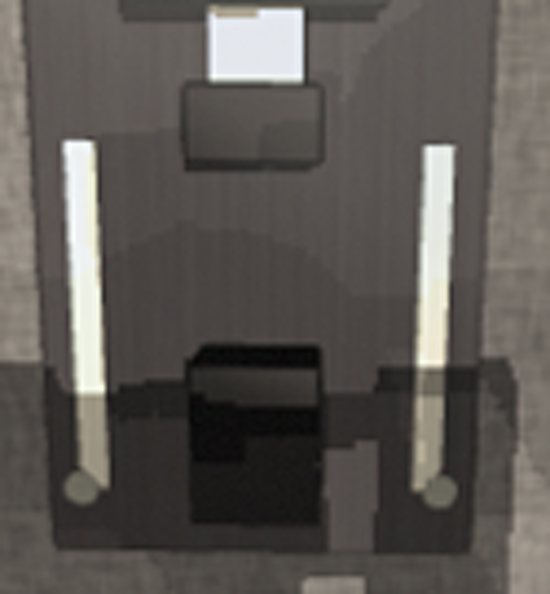

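Request:
send_rows(deltas=[[[-0.05,0.005,0],0],[[-0.1,0.01,0],0],[[-0.15,0.015,0],0],[[-0.2,0.02,0],0],[[-0.235,0.02,0],0]])

```text
clock: 3.8
tool_pos: [0.5236, 0.2914, 0.2923]
orientation: [-180.0, 0.0, -90.1]
force: [-0.1, -0.1, -0.1]
opening: 0.0877
gripper_force: 0.0
```

Run:
```python
from h import *
o=ctrl.get_obs(); print(o["clock"],o["tool_pos"],o["orientation"])
p=ctrl.snapshot("wrist"); 
for b in ctrl.boxes_of(p,"flacon_center"): print(round(b["conf"],2),px(b).round(),at(p,px(b),.042).round(3))
m=min(ctrl.cut_out(p,"flacon_center"),key=lambda b:abs(px(b)-[320,176]).sum())["pixels"].astype(np.uint8)
ys,xs=np.nonzero(m); print(xs.min(),xs.max(),ys.min(),ys.max())
# silhouette fit: body box + cap
from scipy.optimize import minimize
def sil(q):
    x,y,a=q; c,s=np.cos(a),np.sin(a); im=np.zeros((400,640),np.uint8)
    B=[[x+c*u-s*v,y+s*u+c*v,z] for u in(-.02,.02) for v in(-.02,.02) for z in(0,.058)]
    C=[[x+.013*np.cos(t),y+.013*np.sin(t),z] for t in np.linspace(0,6.2,20) for z in(.066,.084)]
    for P in(B,C): cv2.fillConvexPoly(im,cv2.convexHull((proj(p,P)*16).round().astype(np.int32)),1,shift=4)
    return im
f=lambda q: (sil(q)!=m).sum()
g=at(p,[xs.mean(),ys.mean()],.042)
best=min((minimize(f,[g[0],g[1],np.radians(d)],method="Nelder-Mead",options=dict(initial_simplex=[[g[0],g[1],np.radians(d)],[g[0]+.01,g[1],np.radians(d)],[g[0],g[1]+.01,np.radians(d)],[g[0],g[1],np.radians(d+10)]])) for d in range(0,90,15)),key=lambda r:r.fun)
print(best.x[:2].round(4),np.degrees(best.x[2]),best.fun,m.sum())
img=p["color"].copy(); cs,_=cv2.findContours(sil(best.x),0,1); cv2.drawContours(img,cs,-1,(255,0,0),1)
save(p,"fl",img)
```

```text
3.8 [0.5235799  0.29136315 0.2923134 ] [-1.79980669e+02  3.24364728e-02 -9.00551474e+01]
0.87 [321. 168.] [0.526 0.28  0.042]
0.68 [300. 232.] [0.554 0.366 0.042]
0.65 [382. 228.] [0.446 0.36  0.042]
0.6 [220. 229.] [0.658 0.361 0.042]
299 342 146 193
[0.5267 0.2833] 62.225588583299945 134.0 1296
```

View pics/fl.png

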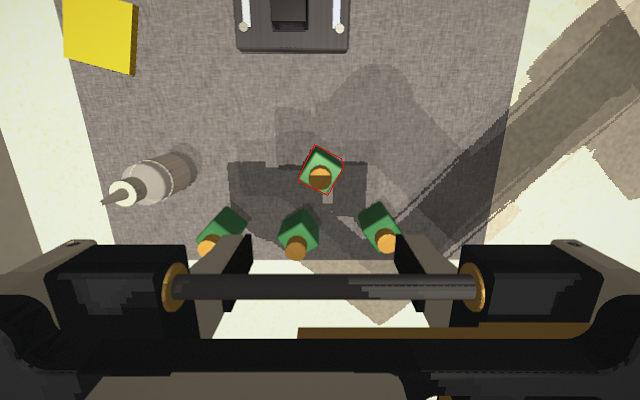

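The red outline of the fit sits well on the flacon at (321,168). It gives (0.527, 0.283) with sides at 62°. The jaw faces are at y≈0.0275 and y≈0.081 (opening about 53 mm), centred at x≈0.557, with the vise turned about -1°. Now the grasp.

Request:
send_rows(deltas=[[[0.01,-0.004,0.02],0.075],[[0.01,-0.004,0.04],0.15],[[0.01,-0.004,0.06],0.225],[[0.01,-0.004,0.08],0.3],[[0.01,-0.004,0.1],0.308]])

```text
clock: 4.37
tool_pos: [0.5275, 0.2794, 0.2116]
orientation: [-180.0, 0.0, -118.3]
force: [0.1, 0.3, 0.1]
opening: 0.0877
gripper_force: 0.0
```

Request:
send_rows(deltas=[[[0,0,0.035],0],[[0,0,0.07],0],[[0,0,0.105],0],[[0,0,0.135],0],[[0,0,0.149],0]])

```text
clock: 4.78
tool_pos: [0.5264, 0.2784, 0.09]
orientation: [179.9, -0.2, -117.9]
force: [-0.4, -1.1, -0.6]
opening: 0.0876
gripper_force: 0.0
```

Request:
send_rows(deltas=[[[0,0,0],0],[[0,0,0],0],[[0,0,0],0],[[0,0,0],0],[[0,0,0],0]], gripper=0.3)

```text
clock: 5.2
tool_pos: [0.5281, 0.2811, 0.0945]
orientation: [-180.0, 0.1, -117.8]
force: [0.2, 0.1, -0.3]
opening: 0.0596
gripper_force: 0.0
```

Request:
send_rows(deltas=[[[0,0,0],0],[[0,0,0],0],[[0,0,0],0],[[0,0,0],0],[[0,0,0],0]])

```text
clock: 5.62
tool_pos: [0.5274, 0.2807, 0.0934]
orientation: [-180.0, 0.0, -117.7]
force: [-3.3, -0.7, 5.2]
opening: 0.0409
gripper_force: 29.1
```

Request:
send_rows(deltas=[[[0,0,-0.03],0],[[0,0,-0.06],0],[[0,0,-0.09],0],[[0,0,-0.12],0],[[0,0,-0.14],0]])

```text
clock: 6.03
tool_pos: [0.5277, 0.2807, 0.2068]
orientation: [-180.0, 0.1, -117.8]
force: [-0.2, -0.1, -2.0]
opening: 0.0405
gripper_force: 29.1
```

Request:
send_rows(deltas=[[[0,0,0],-0.06],[[0,0,0],-0.12],[[0,0,0],-0.18],[[0,0,0],-0.24],[[0,0,0],-0.297]])

```text
clock: 6.45
tool_pos: [0.5271, 0.2803, 0.2043]
orientation: [179.9, -0.0, -90.8]
force: [-0.6, -0.1, -3.7]
opening: 0.0409
gripper_force: 29.1
```

Request:
send_rows(deltas=[[[0.04,-0.005,0],0],[[0.08,-0.01,0],0],[[0.12,-0.015,0],0],[[0.16,-0.02,0],0],[[0.2,-0.025,0],0]])

```text
clock: 6.87
tool_pos: [0.5441, 0.1188, 0.2044]
orientation: [179.9, -0.0, -91.0]
force: [0.5, 0.9, -2.3]
opening: 0.0409
gripper_force: 29.1
```

Request:
send_rows(deltas=[[[0.02,-0.002,0],0],[[0.04,-0.005,0],0],[[0.05,-0.005,0],0],[[0.05,-0.005,0],0],[[0.05,-0.005,0],0]])

```text
clock: 7.28
tool_pos: [0.5477, 0.08, 0.2046]
orientation: [180.0, -0.0, -91.1]
force: [0.2, -0.3, -3.6]
opening: 0.0407
gripper_force: 29.1
```

Run:
```python
from h import *
o=ctrl.get_obs(); print(o["clock"],o["tool_pos"],o["orientation"],o["opening"])
p=ctrl.snapshot("wrist"); a=p["color"][60:260,200:440]; save(p,"hold",cv2.resize(a,None,fx=3,fy=3,interpolation=cv2.INTER_CUBIC))
for n,P in (("jawtop",[.5563,.0275,.055]),("reartop",[.5568,.081,.055]),("spindle",[.5556,-.0283,.085])): print(n,proj(p,P))
```

```text
7.2833 [0.54772584 0.0799951  0.20461168] [ 1.79969961e+02 -5.11691161e-03 -9.10799485e+01] 0.04067764230421511
jawtop [[311.18995884 144.54165617]]
reartop [[312.5428735  204.54593994]]
spindle [[307.81729561  67.45579803]]
```

View pics/hold.png

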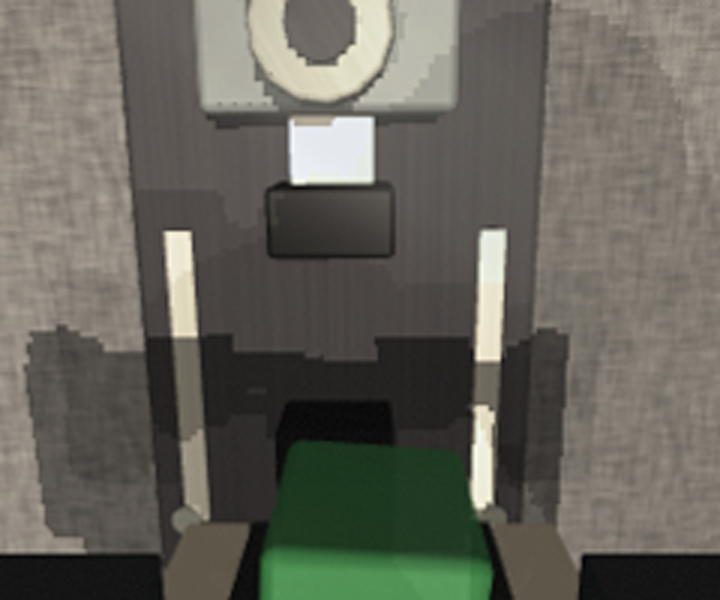

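Held flacon: its lower front edge is at about row 207 full frame. The jaw edge at row 145 and the spindle at (307,68) match the predictions. I'll check the flacon's offset in the grip and the rear jaw's lower edge.

Run:
```python
from h import *
p=ctrl.snapshot("wrist"); o=ctrl.get_obs()
c=lambda u,v:(200+u/3,60+v/3)
for n,uv,z in(("fl low L",c(290,445),.1115),("fl low R",c(460,452),.1115),("fl top L",c(265,548),.1695),("fl top R",c(488,553),.1695),("rear low L",c(283,402),.02),("rear low R",c(391,402),.02),("jaw L",c(268,256),.055),("jaw R",c(393,256),.055),("railL0",c(178,230),.024),("railL1",c(198,515),.024),("railR0",c(492,230),.024),("railR1",c(482,508),.024)):
    print(n,at(p,uv,z).round(4))
print(o["tool_pos"])
```

```text
fl low L [0.5654 0.0647 0.1115]
fl low R [0.5261 0.0671 0.1115]
fl top L [0.5643 0.0619 0.1695]
fl top R [0.5273 0.0635 0.1695]
rear low L [0.5768 0.0819 0.02  ]
rear low R [0.5401 0.0826 0.02  ]
jaw L [0.5749 0.0283 0.055 ]
jaw R [0.5398 0.029  0.055 ]
railL0 [0.6065 0.0236 0.024 ]
railL1 [0.608  0.1213 0.024 ]
railR0 [0.5078 0.0254 0.024 ]
railR1 [0.5089 0.1205 0.024 ]
[0.54785522 0.08077011 0.20477361]
```

Request:
send_rows(deltas=[[[0.02,-0.006,0],0],[[0.035,-0.012,0],0],[[0.035,-0.012,0],0],[[0.035,-0.012,0],0],[[0.035,-0.012,0],0]])

```text
clock: 7.8
tool_pos: [0.557, 0.0523, 0.2048]
orientation: [180.0, 0.0, -91.0]
force: [0.1, -1.7, -2.9]
opening: 0.0407
gripper_force: 29.1
```

Request:
send_rows(deltas=[[[0,0,0.025],0],[[0,0,0.05],0],[[0,0,0.075],0],[[0,0,0.09],0],[[0,0,0.1],0]])

```text
clock: 8.22
tool_pos: [0.5563, 0.0523, 0.1234]
orientation: [179.9, -0.0, -91.0]
force: [-0.3, -0.1, -2.5]
opening: 0.0406
gripper_force: 29.1
```

Request:
send_rows(deltas=[[[0,0,0.004],0],[[0,0,0.007],0],[[0,0,0.01],0],[[0,0,0.0115],0],[[0,0,0.0115],0]])

```text
clock: 8.63
tool_pos: [0.5572, 0.0522, 0.1162]
orientation: [-180.0, 0.0, -91.0]
force: [-0.2, -0.2, -1.9]
opening: 0.0403
gripper_force: 29.1
```

Request:
send_rows(deltas=[[[0,0,0.001],0],[[0,0,0.002],0],[[0,0,0.002],0],[[0,0,0.002],0],[[0,0,0.002],0]])

```text
clock: 9.05
tool_pos: [0.557, 0.052, 0.1143]
orientation: [-180.0, 0.0, -91.0]
force: [-0.6, 0.6, -2.6]
opening: 0.0405
gripper_force: 29.1
```

Request:
send_rows(deltas=[[[0,0,0.0005],0],[[0,0,0.001],0],[[0,0,0.001],0],[[0,0,0.001],0],[[0,0,0.001],0]])

```text
clock: 9.47
tool_pos: [0.557, 0.052, 0.1134]
orientation: [-180.0, -0.0, -91.0]
force: [-0.1, -0.9, -1.7]
opening: 0.0404
gripper_force: 29.1
```

Request:
send_rows(deltas=[[[0,0,0.0003],0],[[0,0,0.0006],0],[[0,0,0.0009],0],[[0,0,0.0012],0],[[0,0,0.0012],0]])

```text
clock: 9.88
tool_pos: [0.5571, 0.052, 0.1134]
orientation: [-180.0, -0.0, -91.0]
force: [-3.8, -0.6, 9.5]
opening: 0.0405
gripper_force: 29.1
```

Request:
send_rows(deltas=[[[0,0,-0.001],0],[[0,0,-0.001],0],[[0,0,-0.001],0],[[0,0,-0.001],0],[[0,0,-0.001],0]], gripper=0.8)

```text
clock: 10.3
tool_pos: [0.557, 0.052, 0.1131]
orientation: [180.0, -0.0, -91.0]
force: [-0.6, 0.7, -0.1]
opening: 0.0675
gripper_force: 0.0
```

Request:
send_rows(deltas=[[[0,0,-0.01],0],[[0,0,-0.04],0],[[0,0,-0.08],0],[[0,0,-0.12],0],[[0,0,-0.16],0]])

```text
clock: 10.72
tool_pos: [0.5567, 0.0519, 0.2431]
orientation: [180.0, -0.0, -91.0]
force: [0.7, 0.7, 0.1]
opening: 0.0697
gripper_force: 0.0
```

Request:
send_rows(deltas=[[[0.02,0,-0.03],0],[[0.04,0,-0.05],0],[[0.04,0,-0.05],0],[[0.04,0,-0.05],0],[[0.04,0,-0.05],0]])

```text
clock: 11.13
tool_pos: [0.556, 0.02, 0.281]
orientation: [180.0, 0.0, -91.1]
force: [0.1, 0.2, -0.3]
opening: 0.0702
gripper_force: 0.0
```

Run:
```python
from h import *
o=ctrl.get_obs(); print(o["clock"],o["tool_pos"],o["orientation"],o["opening"])
p=ctrl.snapshot("wrist"); a=p["color"][0:260,160:480]; save(p,"placed",cv2.resize(a,None,fx=2.3,fy=2.3,interpolation=cv2.INTER_CUBIC))
for t,z in(("flacon_center",.062),("wrench_grip",.078),("wrench",.078)):
    for b in ctrl.boxes_of(p,t): print(t,round(b["conf"],2),px(b).round(),at(p,px(b),z).round(3))
```

```text
11.1333 [0.55603644 0.020007   0.28096595] [ 1.79978267e+02  1.53038416e-02 -9.10582472e+01] 0.07021526053656867
flacon_center 0.93 [324. 208.] [0.555 0.05  0.062]
wrench_grip 0.76 [261.  45.] [ 0.611 -0.118  0.078]
wrench 0.84 [259.  47.] [ 0.612 -0.117  0.078]
```

View pics/placed.png

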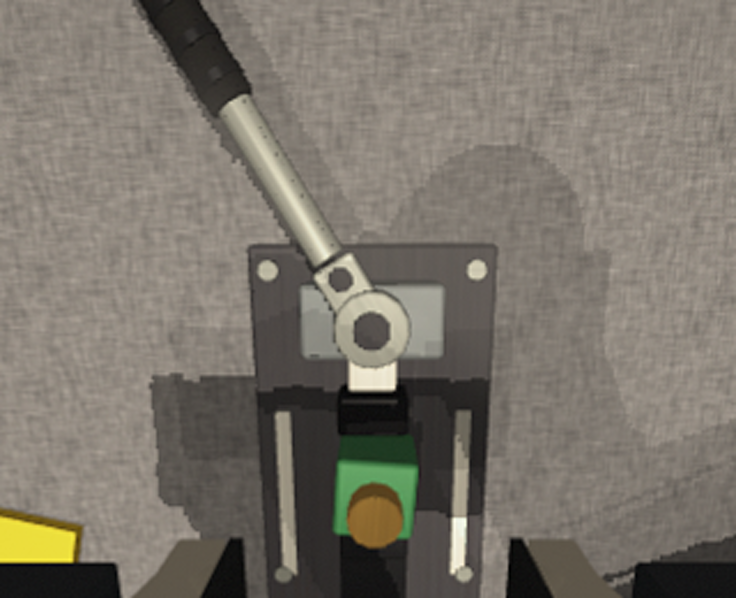

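The flacon stands upright between the jaws, cap at crop (375,515). The spindle is at crop (371,330), and the grip starts at crop (232,100) and leaves at top left. I'll compute the handle line and the straddle pose.

```bash
cat >> h.py <<'E'
def rel(tx,ty,tz,tyaw):
    "print the move from the present pose to a target, in shares"
    o=ctrl.get_obs(); y=np.radians(o["orientation"][2]); d=np.array([tx,ty,tz])-o["tool_pos"]
    print("at",o["tool_pos"].round(4),o["orientation"][2].round(1),"| shares x %.3f y %.3f z %.3f turn %.3f"%(*(np.array([d@[np.cos(y),np.sin(y),0],d@[np.sin(y),-np.cos(y),0],-d[2]])/.8),-(tyaw-o["orientation"][2])/90))
E
python3 - <<'E'
from h import *
p=ctrl.snapshot("wrist"); c=lambda u,v:(160+u/2.3,v/2.3)
S=at(p,c(371,330),.088); piv=at(p,c(340,278),.085); g=at(p,c(232,100),.08); g2=at(p,c(170,0),.085)
for q in(S,piv,g,g2): print(q.round(4),np.linalg.norm((q-S)[:2]).round(4),np.degrees(np.arctan2(*(q-S)[1::-1])).round(1))
S=np.array([.5565,-.0285]); a=np.degrees(np.arctan2(*(g-[*S,0])[1::-1])); print(a)
P=S+.147*np.array([np.cos(np.radians(a)),np.sin(np.radians(a))]); print(P); rel(*P,.26,a)
E
```

```text
[ 0.5564 -0.0279  0.088 ] 0.0 0.0
[ 0.5691 -0.0496  0.085 ] 0.0252 -59.6
[ 0.6102 -0.1189  0.08  ] 0.1057 -59.4
[ 0.6298 -0.1519  0.085 ] 0.1441 -59.4
-59.2720257834687
[ 0.63161151 -0.15486163]
at [0.5562 0.0203 0.2804] -91.0 | shares x 0.217 y -0.098 z 0.025 turn -0.353
```

Request:
send_rows(deltas=[[[0.045,-0.02,0.005],0],[[0.09,-0.04,0.01],0],[[0.13,-0.06,0.015],0],[[0.175,-0.08,0.02],0],[[0.217,-0.098,0.025],0]], gripper=0.45)

```text
clock: 11.8
tool_pos: [0.6324, -0.1564, 0.2603]
orientation: [180.0, -0.0, -91.0]
force: [1.2, 1.0, -0.4]
opening: 0.0425
gripper_force: 0.0
```

Request:
send_rows(deltas=[[[0,0,0.02],-0.075],[[0,0,0.03],-0.15],[[0,0,0.04],-0.225],[[0,0,0.05],-0.3],[[0,0,0.06],-0.353]])

```text
clock: 12.22
tool_pos: [0.6316, -0.1549, 0.2119]
orientation: [179.9, 0.0, -58.9]
force: [-0.0, 0.7, -1.1]
opening: 0.0398
gripper_force: 0.0
```

Run:
```python
from h import *
p=ctrl.snapshot("wrist")
rel(.6312,-.1545,.125,-59.4); print(ctrl.get_obs()["opening"])
for b in ctrl.boxes_of(p,"wrench_grip"): print(round(b["conf"],2),px(b).round(),at(p,px(b),.08).round(4))
```

```text
at [ 0.6309 -0.1547  0.2101] -58.7 | shares x 0.000 y -0.000 z 0.106 turn 0.008
0.039292994168088055
0.66 [319. 214.] [ 0.6324 -0.1503  0.08  ]
```

Request:
send_rows(deltas=[[[0,0,0.025],0.008],[[0,0,0.05],0.008],[[0,0,0.075],0.008],[[0,0,0.095],0.008],[[0,0,0.106],0.008]])

```text
clock: 12.73
tool_pos: [0.631, -0.1547, 0.1265]
orientation: [179.9, 0.1, -60.1]
force: [0.4, -0.1, 0.4]
opening: 0.0394
gripper_force: 0.0
```

Request:
send_rows(deltas=[[[-0.0001,0.0055,0],0.019],[[-0.0003,0.011,0],0.038],[[-0.0007,0.0165,0],0.057],[[-0.0013,0.022,0],0.076],[[-0.002,0.0275,0],0.0955]])

```text
clock: 13.15
tool_pos: [0.6132, -0.1637, 0.129]
orientation: [-179.8, -0.0, -68.7]
force: [3.6, 3.4, -3.1]
opening: 0.0394
gripper_force: 2.4
```

Request:
send_rows(deltas=[[[-0.0001,0.0055,0],0.019],[[-0.0003,0.011,0],0.038],[[-0.0007,0.0165,0],0.057],[[-0.0013,0.022,0],0.076],[[-0.002,0.0275,0],0.0955]])

```text
clock: 13.57
tool_pos: [0.5924, -0.1705, 0.1292]
orientation: [-179.8, -0.0, -77.3]
force: [3.6, 2.6, -2.8]
opening: 0.0396
gripper_force: 2.5
```

Request:
send_rows(deltas=[[[-0.0001,0.0055,0],0.019],[[-0.0003,0.011,0],0.038],[[-0.0007,0.0165,0],0.057],[[-0.0013,0.022,0],0.076],[[-0.002,0.0275,0],0.0955]])

```text
clock: 13.98
tool_pos: [0.5709, -0.174, 0.1293]
orientation: [-179.8, -0.0, -85.9]
force: [4.1, 1.9, -3.3]
opening: 0.0394
gripper_force: 2.5
```

Request:
send_rows(deltas=[[[-0.0001,0.0055,0],0.019],[[-0.0003,0.011,0],0.038],[[-0.0007,0.0165,0],0.057],[[-0.0013,0.022,0],0.076],[[-0.002,0.0275,0],0.0955]])

```text
clock: 14.4
tool_pos: [0.5492, -0.1744, 0.1295]
orientation: [-179.7, -0.0, -94.5]
force: [6.5, -0.3, -3.3]
opening: 0.0392
gripper_force: 2.7
```

```bash
cat >> h.py <<'E'
def st():
    o=ctrl.get_obs(); d=o["tool_pos"][:2]-[.5564,-.028]; a=np.arctan2(d[1],d[0]); y=np.radians(o["orientation"][2]); f=o["force"]
    print("t",o["clock"],"r %.4f ang %.1f yaw %.1f z %.4f"%(np.hypot(*d),np.degrees(a),np.degrees(y),o["tool_pos"][2]),"swing %.3f"%(np.radians(-59.4)-a-.068),"tangF %.1f radF %.1f fz %.1f"%(-(f[0]*np.sin(y)-f[1]*np.cos(y)),f[0]*np.cos(y)+f[1]*np.sin(y),f[2]))
E
python3 -c "
from h import *
st()
p=ctrl.snapshot('wrist')
for b in ctrl.boxes_of(p,'wrench_grip')+ctrl.boxes_of(p,'jaw'): print(px(b).round(),at(p,px(b),.08).round(4))
st()"
```

```text
t 14.4 r 0.1465 ang -92.8 yaw -94.5 z 0.1295 swing 0.516 tangF 6.5 radF -0.2 fz -3.3
[303. 232.] [ 0.5583 -0.1925  0.08  ]
t 14.55 r 0.1466 ang -93.1 yaw -94.4 z 0.1294 swing 0.521 tangF 4.4 radF -0.2 fz -1.4
```

Request:
send_rows(deltas=[[[0,0.0015,0],0.005],[[0,0.003,0],0.01],[[-0.0001,0.0045,0],0.015],[[-0.0001,0.006,0],0.02],[[-0.0001,0.0073,0],0.0255]])

```text
clock: 14.97
tool_pos: [0.5428, -0.174, 0.1291]
orientation: [-179.8, -0.0, -96.6]
force: [5.2, -0.7, -1.7]
opening: 0.0395
gripper_force: 2.7
```

Request:
send_rows(deltas=[[[0,0.0015,0],0.005],[[0,0.003,0],0.01],[[-0.0001,0.0045,0],0.015],[[-0.0001,0.006,0],0.02],[[-0.0001,0.0073,0],0.0255]])

```text
clock: 15.38
tool_pos: [0.537, -0.1733, 0.1292]
orientation: [-179.8, -0.0, -98.9]
force: [5.4, -1.3, -2.2]
opening: 0.0394
gripper_force: 2.7
```

Request:
send_rows(deltas=[[[0,0.0015,0],0.005],[[0,0.003,0],0.01],[[-0.0001,0.0045,0],0.015],[[-0.0001,0.006,0],0.02],[[-0.0001,0.0073,0],0.0255]])

```text
clock: 15.8
tool_pos: [0.5312, -0.1723, 0.1292]
orientation: [-179.8, 0.0, -101.2]
force: [5.4, -1.7, -2.3]
opening: 0.0397
gripper_force: 2.7
```

Request:
send_rows(deltas=[[[0,0.0015,0],0.005],[[0,0.003,0],0.01],[[-0.0001,0.0045,0],0.015],[[-0.0001,0.006,0],0.02],[[-0.0001,0.0073,0],0.0255]])

```text
clock: 16.22
tool_pos: [0.5255, -0.1712, 0.1292]
orientation: [-179.8, 0.0, -103.5]
force: [5.0, -2.4, -3.0]
opening: 0.0395
gripper_force: 2.7
```

Request:
send_rows(deltas=[[[0,0.0015,0],0.005],[[0,0.003,0],0.01],[[-0.0001,0.0045,0],0.015],[[-0.0001,0.006,0],0.02],[[-0.0001,0.0073,0],0.0255]])

```text
clock: 16.63
tool_pos: [0.5198, -0.1698, 0.1292]
orientation: [-179.8, 0.0, -105.8]
force: [4.3, -2.1, -1.6]
opening: 0.0395
gripper_force: 2.7
```

Request:
send_rows(deltas=[[[0,0.0015,0],0.005],[[0,0.003,0],0.01],[[-0.0001,0.0045,0],0.015],[[-0.0001,0.006,0],0.02],[[-0.0001,0.0073,0],0.0255]])

```text
clock: 17.05
tool_pos: [0.5142, -0.1681, 0.1292]
orientation: [-179.8, 0.0, -108.1]
force: [4.3, -2.6, -2.1]
opening: 0.0397
gripper_force: 2.7
```

Request:
send_rows(deltas=[[[0,0.0015,0],0.005],[[0,0.003,0],0.01],[[-0.0001,0.0045,0],0.015],[[-0.0001,0.006,0],0.02],[[-0.0001,0.0073,0],0.0255]])

```text
clock: 17.47
tool_pos: [0.5085, -0.1663, 0.1291]
orientation: [-179.9, 0.0, -110.4]
force: [4.6, -3.3, -1.4]
opening: 0.0397
gripper_force: 2.7
```

Request:
send_rows(deltas=[[[0,0.0015,0],0.005],[[0,0.003,0],0.01],[[-0.0001,0.0045,0],0.015],[[-0.0001,0.006,0],0.02],[[-0.0001,0.0073,0],0.0255]])

```text
clock: 17.88
tool_pos: [0.5033, -0.1642, 0.1292]
orientation: [-179.8, 0.0, -112.7]
force: [6.7, -4.9, -2.1]
opening: 0.0397
gripper_force: 3.7
```

Squeeze is starting, so I'll use smaller steps.

Request:
send_rows(deltas=[[[0,0.001,0],0.003],[[0,0.002,0],0.006],[[0,0.003,0],0.009],[[0,0.0037,0],0.0127],[[0,0.0037,0],0.0127]])

```text
clock: 18.3
tool_pos: [0.5015, -0.1634, 0.1296]
orientation: [-179.7, 0.0, -113.8]
force: [7.2, -6.5, -4.0]
opening: 0.0399
gripper_force: 4.6
```

Request:
send_rows(deltas=[[[0,0.001,0],0.003],[[0,0.002,0],0.006],[[0,0.003,0],0.009],[[0,0.0037,0],0.0127],[[0,0.0037,0],0.0127]])

```text
clock: 18.72
tool_pos: [0.4982, -0.1621, 0.1294]
orientation: [-179.8, 0.0, -115.0]
force: [6.9, -5.3, -2.8]
opening: 0.0393
gripper_force: 3.9
```

Request:
send_rows(deltas=[[[0,0.0005,0],0.002],[[0,0.001,0],0.004],[[0,0.0015,0],0.006],[[0,0.002,0],0.007],[[0,0.002,0],0.007]])

```text
clock: 19.13
tool_pos: [0.4965, -0.1614, 0.1293]
orientation: [-179.8, 0.0, -115.6]
force: [5.5, -5.5, -2.8]
opening: 0.0392
gripper_force: 3.4
```

```bash
python3 -c "
from h import *
st()
p=ctrl.snapshot('wrist')
st()
a=p['color'][0:260,160:480]; save(p,'click',cv2.resize(a,None,fx=2.3,fy=2.3))"
```

```text
t 19.1333 r 0.1462 ang -114.2 yaw -115.6 z 0.1293 swing 0.888 tangF 7.3 radF 2.6 fz -2.8
t 19.1833 r 0.1462 ang -114.2 yaw -115.6 z 0.1293 swing 0.888 tangF 7.4 radF 1.5 fz -2.1
```

The force has clearly broken over (pad 4.6 → 3.9 → 3.4 N), so the wrench has clicked. I'm stopping and backing off to mid-gap.

Request:
send_rows(deltas=[[[0,-0.004,0],-0.014],[[-0.0002,-0.008,0],-0.028],[[-0.0005,-0.012,0],-0.042],[[-0.0008,-0.017,0],-0.06],[[-0.0012,-0.021,0],-0.074]])

```text
clock: 19.6
tool_pos: [0.5101, -0.1673, 0.1284]
orientation: [179.9, -0.0, -108.9]
force: [-0.3, 0.4, -0.6]
opening: 0.0396
gripper_force: 0.0
```

Request:
send_rows(deltas=[[[0,0,0],0],[[0,0,0],0],[[0,0,0],0],[[0,0,0],0],[[0,0,0],0]])

```text
clock: 20.02
tool_pos: [0.5101, -0.1672, 0.1284]
orientation: [180.0, -0.0, -109.0]
force: [0.0, 0.7, 0.3]
opening: 0.0395
gripper_force: 0.0
```

```bash
python3 -c "
from h import *
st()
p=ctrl.snapshot('wrist')
for b in ctrl.boxes_of(p,'wrench_grip'): print(b['conf'],px(b).round(),at(p,px(b),.08).round(4))
save(p,'free')"
```

```text
t 20.0167 r 0.1467 ang -108.4 yaw -109.0 z 0.1284 swing 0.787 tangF -0.2 radF -0.6 fz 0.3
0.78 [313. 233.] [ 0.5087 -0.1856  0.08  ]
```

View pics/free.png

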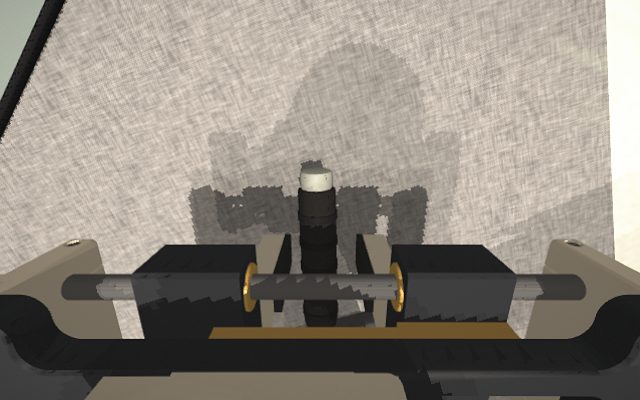

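The grip (about 318,240) stands free and midway between the fingers. Lifting straight up, then a final check.

Request:
send_rows(deltas=[[[0,0,-0.03],0],[[0,0,-0.07],0],[[0,0,-0.12],0],[[0,0,-0.17],0],[[0,0,-0.21],0]])

```text
clock: 20.53
tool_pos: [0.5103, -0.1674, 0.2997]
orientation: [-179.9, 0.0, -109.0]
force: [1.1, 0.6, -0.3]
opening: 0.0395
gripper_force: 0.0
```

Request:
send_rows(deltas=[[[-0.05,0,0],0],[[-0.1,0,0],0],[[-0.15,0,0],0],[[-0.2,0,0],0],[[-0.2,0,0],0]])

```text
clock: 20.95
tool_pos: [0.5641, -0.011, 0.2963]
orientation: [-180.0, 0.1, -108.8]
force: [0.5, 0.0, 0.1]
opening: 0.0397
gripper_force: 0.0
```

```bash
python3 -c "
from h import *
st()
p=ctrl.snapshot('wrist')
save(p,'final')
for t,z in (('flacon_center',.062),('wrench_grip',.08)):
  for b in ctrl.boxes_of(p,t)[:2]: print(t,b['conf'],px(b).round(),at(p,px(b),z).round(4))
p=ctrl.snapshot('side'); save(p,'s2')
for t,z in(('gift_box',.03),('phone',.005),('notes',.006),('dropper',.07)):
  for b in ctrl.boxes_of(p,t)[:1]: print(t,at(p,px(b),z).round(3))
"
```

```text
t 20.95 r 0.0187 ang 65.6 yaw -108.8 z 0.2963 swing -2.249 tangF 0.4 radF -0.2 fz 0.1
flacon_center 0.79 [349. 231.] [0.5546 0.0615 0.062 ]
wrench_grip 0.8 [321.  53.] [ 0.5237 -0.1371  0.08  ]
gift_box [ 0.437 -0.4    0.03 ]
phone [ 0.546 -0.221  0.005]
notes [0.787 0.118 0.006]
dropper [0.724 0.295 0.07 ]
```

View pics/final.png

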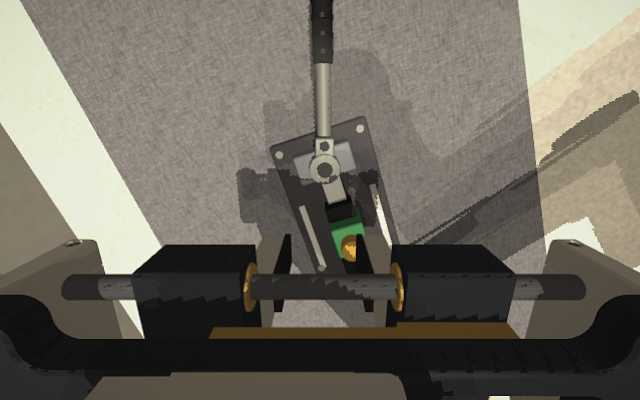

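The handle is straight again: ring (324,170), pivot (323,147) and tube (322,60) are in line. The flacon at (350,235) is held upright by the jaw. The notes, gift box and dropper are unmoved. The side camera's phone reading is a misdetection, since the arm went nowhere near the phone.

```bash
python3 -c "
from h import *
print(ctrl.close_job())"
```

```text
the job is handed in; nothing more can be done
None
```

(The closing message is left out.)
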